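# Start the incubation on the heated microplate shaker

### The arm

A 6-joint arm with a two-finger parallel gripper is mounted at the origin on the work surface. World frame = base frame: x ahead of the robot, y to its left, z up, the work surface at z = 0. Lengths are in mm, angles in rad, forces in N, time in s.
With the tool pointing down it reaches from about 350 to 875 mm from the base axis. Payload 4.2 kg.
Tool frame: the origin (TCP) lies midway between the tips of the shut fingers; the grasp point (between the pads) lies 19 mm behind it (arm.tcp_to_grasp is the distance from the TCP to the grasp point, in mm); z points along the fingers, y is the line along which they close (so a half turn about z gives the same grasp; the last joint's range is limited). The gripper opens to 85 mm and grips with 20 to 120 N. Pads are 22 mm wide; open, the fingers measure 114 mm over their backs; the gripper's body (76 mm by 85 mm) begins 54 mm behind the grasp point. The pads swing forward as they close: fully open they stand 13 mm farther back than shut.
Start: joints at [-0.87, 0.385, 0.008, 0, -1.194, -0.259], TCP at [267.241, -564.961, 231.312] pointing down, gripper open.
Joint ranges: [-3.14, 3.14], [-1.21, 2.06], [-1.07, 1.41], [-3.16, 2.05], [-2.99, -0.16], [-3.1, 3.1]. Speed limits (rad/s): [2.79, 2.79, 3.14, 3.14, 3.14, 3.14].

### API

Orientations are given as a unit quaternion [x, y, z, w].
In Python, from bench import arm gives the robot as it stands.
- The arm moves only by the tool arm_command, never from a script. Its argument "rows" is a list of rows, each a list of 2 entries, a list of its own where there are three numbers: the shift along the tool's x, y, z as a fraction of full scale, then the turn, a rotation vector about the tool's x, y, z as a fraction of full scale. In form: [[[x, y, z], [wx, wy, wz]], ...]. A call has 1 to 5 rows; each row is the pose to reach, as a shift and turn from the pose commanded when the call began, along the tool's axes at that moment, turning the shorter way round; what a row does not reach only later rows make up. Full scale, the value 1, is 0.25 m for a shift and 180 degrees for a turn. A row lasts 1/10 s, in which the tool goes at most 50 mm and 8.59 degrees, less where a joint would pass 70% of its speed; a pose out of reach is approached as far as the arm can. A call with a number of a shift or a turn outside -1 to 1 is refused whole. A call with a gripper value outside its range is refused whole. "grip" is the opening, from 0 (shut) to 1 (fully open), set as the call begins (left out, the last holds). The fingers move at their own pace and stop on an object; the grip force is fixed at half the most. Time passes only in rows, so rows that repeat a pose let the fingers close. It gives the time, the measured TCP pose, the force, the opening and the grip force at its end, in the units of the state.
- arm.read_state(): the state, without advancing time (a new reading comes with each control period).
- arm.get_image(name): name is "scene" or "top"; returns (picture, depth): 420x560x3 uint8, blue, green, red; 420x560 float32, mm along the optical axis (not along the pixel's ray), 0 where there is no reading.
- arm.camera_info(name): a dict with "fx", "fy", "cx", "cy" (pixels), "extrinsics" (4x4, takes a point from camera to world coordinates). Camera axes: x right, y down, z forward; pixel columns grow to the right and rows downward; lengths in mm; the calibration is good to about 2 mm. A picture is of the moment at which its call begins. camera_info takes no time and is no camera call.
- arm.job_done(): hands the job in; it is judged then, once.
Trained networks look in the newest picture that a camera, given by its name, has taken for a name from the list of things; names that differ only in an ending like _2 or _b are one class to them, and where a whole thing is asked for, a point or a joint stands for the part that bears it (a point fixed in the world has none). Each returns a list of dicts, best first, with "score" (0 to 1); they miss things now and then, are a little off and sometimes report something else, mostly with a low value. They report only what shows in the picture. A call takes as long as a camera call.
- arm.spot_in(camera, query): "position" ([column, row] in pixels, amid what is visible of it).
The state is a dict: "clock": time; "joints": joint angles; "joint_vel": joint speeds; "joint_efforts": joint torques, N m; "position": TCP position; "ee_rot": TCP orientation; "contact_force": force on the tool from outside, world axes, zero at the start; "wrist_torque": the same for the moment, N m; "gripper_width": finger opening in mm; "grasp_force": force on a finger pad.
Only numpy, scipy, OpenCV 4.12 (cv2) and the standard library are available. Lean on these libraries where they do the work, as an engineer would, in place of code of your own. Each camera call takes 0.05 s, during which the arm holds its last target. There are 200 camera calls.

### The job

The sample plate is already in the shaker, so start its incubation with your fingertips: gently push the open lid down until it is fully shut, then switch the shaker on by pressing the rear half of the rocker at the left of its front panel right down, then press the middle one of the three small square preset keys fully in and let it go, and last press the large round start key fully in and let it go. Only push and press: do not slam the lid or raise it further, press no key before the shaker is switched on, and never the other two preset keys. Leave the plate and the other things on the bench where they stand, and finish with your hand clear.

Things in the scene. Friction and masses are not known exactly. Their poses are not given: they have to be found in the camera images.
- shaker: Heated microplate shaker, white, fixed to the bench: 300 mm deep (its x), 240 mm wide (its y), 137 mm high with the lid shut. Origin at the centre of its underside; -x is its front and faces the robot, +y its left side as the robot sees it, z up. Its front is a sloping control panel; behind that the plate stands on a platform, under a lid hinged at the back.
- panel: The shaker's sloping grey control panel, 98 x 240 mm. Origin at the centre of its face; x points up the slope (away from the robot), y to the left, z square out of the face. It leans 0.24 rad (14 deg) down to the front: 72 mm high at the front edge, 95 mm at the rear. Left to right: black rocker, three small square keys under a dark display, large round key.
- lid (a joint): Angle of the lid, rad: 0 = fully shut, grows as it opens; starts half open (0.45 to 0.75). Its friction hinge keeps the lid at any angle, without latch or spring; pushing near the front edge takes about 2 to 4 N, and it meets a firm stop when shut.
- lid_edge (a point): Middle of the front (free) edge of the lid, on its upper face; moves with the lid. The lid is a white hood with a clear window, 226 mm wide, 190 mm from hinge to front edge; its flat upper face carries pushes anywhere.
- lid_hinge (a point): Middle of the lid's hinge axis at the back of the shaker, at x = 140 mm, 99 mm high in the shaker's frame; the axis runs along the shaker's y. Shut, the lid's upper face is 38 mm above this axis and its front edge 187 mm in front of it.
- rocker (a joint): Angle of the mains rocker, rad: 0 = off (start), 0.28 = fully on, where it stays by itself. Takes about 2 N at its rear end.
- rocker_rear (a point): Black mains rocker at the panel's left end, 34 mm long up the slope, 24 mm wide: two facets in a shallow V. This point: on the rear facet (farther from the robot), 12.5 mm from the pivot, mid-width, moving with it. Off, this facet stands proud, its end 12.5 mm above the panel; on, it lies parallel to the panel, 8 mm above it. Press near its rear end.
- preset_left (a joint): Travel of the left small square preset key, m: 0 = out, 0.004 = fully in; springs back. Not to be pressed.
- preset_middle (a joint): Travel of the middle small square preset key, m: 0 = out, 0.004 = fully in; springs back, about 4.5 N fully in. To be pressed.
- preset_right (a joint): Travel of the right small square preset key, m: 0 = out, 0.004 = fully in; springs back. Not to be pressed.
- start (a joint): Travel of the large round start key, m: 0 = out, 0.004 = fully in; springs back, about 4.5 N fully in.
- preset_left_top (a point): Centre of the top of the left (+y) preset key: 16 mm square, white, standing 8 mm out of the panel.
- preset_middle_top (a point): Centre of the top of the middle preset key, like the left one; the three are 36 mm apart in a row across the panel. It moves square to the panel; fingers pointing straight down can press it too.
- preset_right_top (a point): Centre of the top of the right (-y) preset key, like the others.
- start_top (a point): Centre of the top of the start key: round, 28 mm across, white, standing 8 mm out of the panel, at the panel's right (-y) end. It moves square to the panel; fingers pointing straight down can press it too.
- plate: 96-well sample plate, white, 128 x 86 x 14 mm, loose on the platform under the lid (origin at the centre of its underside). Leave it.
- tube_rack: Grey metal rack, 210 mm (its x) by 100 mm, with yellow-capped tubes to 104 mm high, left of the shaker. Leave it.
- tip_box: Grey box of pipette tips, 120 x 80 x 70 mm, right of the shaker or beyond the rack. Leave it.
- reagent_bottle: Amber bottle with a white cap, 46 mm across, 85 mm high, by the shaker's front right corner. Leave it.
- cap_a: Loose yellow tube cap, 18 mm across, 22 mm high, in front of the shaker. Leave it.
- cap_b: Another such cap in front of the shaker. Leave it.
- pipette: Grey pipette lying on the bench, 258 mm long, 32 mm thick, right of the shaker. Leave it.
- kit_box: White reagent kit box with a blue band, 120 x 75 x 85 mm, beyond the rack or right of the shaker. Leave it.

How it is judged:
By the outcome, as a careful person would: the job done as asked, in the order asked, and still so for the second after the job is handed in, with the robot touching nothing.
It also fails if it takes over 54 s, if anything falls off the work surface, if the arm or the gripper's body presses on something with over 40 N, if the wrist force passes 120 N, or if a joint passes its speed limit or range.

## Working session

There is one attempt and no reset: what is moved stays moved. The work goes in short steps, Python scripts to look and compute and a tool call to move; the robot and the scene stay as the last step left them, time stands still between calls to the robot, and variables do not carry over. Pictures are saved under pics/ and viewed, at most 10 in all, crops included, and the job is handed in when it is done.

Besides the shell and the picture viewer there is one more tool, called after "Request:" as a command line: name --argument value ..., lists and objects as JSON in quotes. arm_command: Moves the arm, as the interface text tells. Shift numbers are shares of 0.25 m and turn numbers shares of 180 degrees, none past 1 either way. Its arguments: {"type":"object","properties":{"rows":{"type":"array","items":{"type":"array"}},"grip":{"type":"number"}},"required":["rows"]}

```bash
mkdir -p pics; cat > h.py <<'E'
from bench import arm
import numpy as np, cv2
from scipy.spatial.transform import Rotation as R
def cloud(n,d):
    c=arm.camera_info(n); v,u=np.mgrid[:420,:560]
    p=np.stack([(u-c['cx'])/c['fx']*d,(v-c['cy'])/c['fy']*d,d,np.ones_like(d)],-1)
    return (p@np.array(c['extrinsics']).T)[...,:3]
E
python3 - <<'E'
from h import *
for n in('scene','top'):
    i,d=arm.get_image(n); np.savez(n+'.npz',i=i,d=d); cv2.imwrite(f'pics/{n}.png',i)
    P=cloud(n,d)
    for q in('lid_edge','rocker_rear','preset_left_top','preset_middle_top','preset_right_top','start_top','panel','shaker'):
        for r in arm.spot_in(n,q)[:3]:
            c,w=map(int,np.round(r['position'])); print(n,q,round(r['score'],2),c,w,P[w,c].round(1))
s=arm.read_state(); print(s['position'],s['ee_rot'],s['clock'])
E
```

```text
scene lid_edge 0.74 227 192 [663.8 171.6 192.9]
scene preset_left_top 0.5 244 212 [610.8 212.6 174.7]
scene preset_right_top 0.25 229 191 [659.  170.6 196. ]
scene start_top 0.59 304 192 [511.8 -16.5  84.4]
scene start_top 0.39 334 248 [404.7 123.1  25.4]
scene panel 0.79 298 213 [509.9  75.4  83. ]
scene shaker 0.76 245 212 [606.6 218.1 179.8]
top lid_edge 0.6 262 170 [663.6 120.2 199.6]
top rocker_rear 0.49 255 236 [494.  144.9  91.9]
top preset_left_top 0.62 282 230 [512.6  64.5  76.7]
top start_top 0.74 263 166 [678.9 117.3 187.1]
top start_top 0.58 311 225 [524.2 -21.7  87.6]
top panel 0.89 278 230 [512.6  76.5  78.3]
top shaker 0.96 270 197 [608.3  98.6 102.6]
[ 267.21894279 -564.97051734  231.3517172 ] [-2.19105928e-01  9.75701077e-01 -2.55215086e-05  5.78964592e-06] 0.9
```

View pics/scene.png

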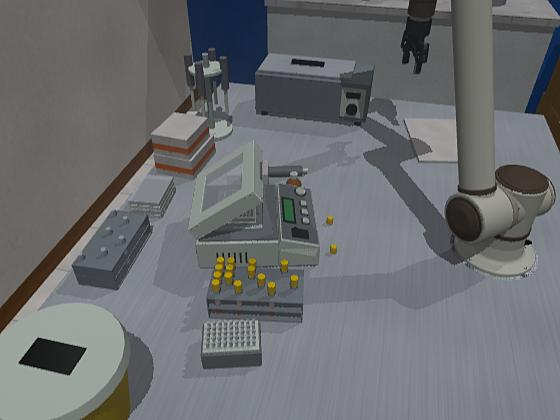

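View pics/top.png

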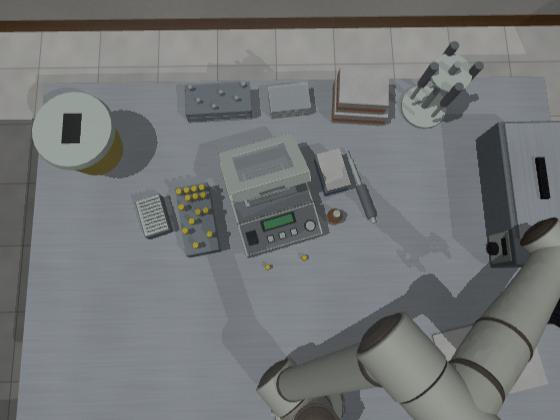

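The top view shows the rocker near (252,237), presets near (270,238), (282,235) and (294,232), and the start key near (310,226). The lid is half open and the caps sit at (268,267) and (304,257). I'll enlarge both views.

```bash
python3 - <<'E'
from h import *
a=np.load('top.npz');b=np.load('scene.npz')
A=cv2.resize(a['i'][130:260,215:335],None,fx=4.6,fy=4.6,interpolation=cv2.INTER_CUBIC)
cv2.imwrite('pics/topz.png',A)
B=cv2.resize(b['i'][175:275,250:330],None,fx=6,fy=6,interpolation=cv2.INTER_CUBIC)
cv2.imwrite('pics/scz.png',B)
P=cloud('top',a['d'])
def show(n,pts):
    for c,w in pts: print(n,c,w,P[w,c].round(1))
show('top',[(252,237),(270,238),(282,235),(294,232),(310,226),(276,245),(250,250),(322,234),(268,222),(235,180),(265,170),(300,160)])
c=arm.camera_info('top');print(c)
E
```

```text
top 252 237 [490.9 153.7  94.2]
top 270 238 [488.3 100.9  83.7]
top 282 235 [496.3  65.2  85.1]
top 294 232 [505.4  29.   79.9]
top 310 226 [522.5 -19.3  79.8]
top 276 245 [468.6  83.3  71.1]
top 250 250 [455.2 160.9  71.9]
top 322 234 [509.5 -64.7  -4.1]
top 268 222 [535.  105.9  91.7]
top 235 180 [633.5 194.6 209.7]
top 265 170 [662.5 111.8 202.9]
top 300 160 [688.1  14.2 207.9]
{'fx': 445.4659861847613, 'fy': 445.4659861847613, 'cx': 274.48390847821355, 'cy': 209.0338978807281, 'extrinsics': array([[-2.18205113e-02, -9.80393895e-01,  1.95835841e-01,
         3.13894098e+02],
       [-9.99657801e-01,  1.85688361e-02, -1.84249769e-02,
         1.10319851e+02],
       [ 1.44272912e-02, -1.96170869e-01, -9.80463586e-01,
         1.39309828e+03],
       [ 0.00000000e+00,  0.00000000e+00,  0.00000000e+00,
         1.00000000e+00]])}
```

View pics/topz.png

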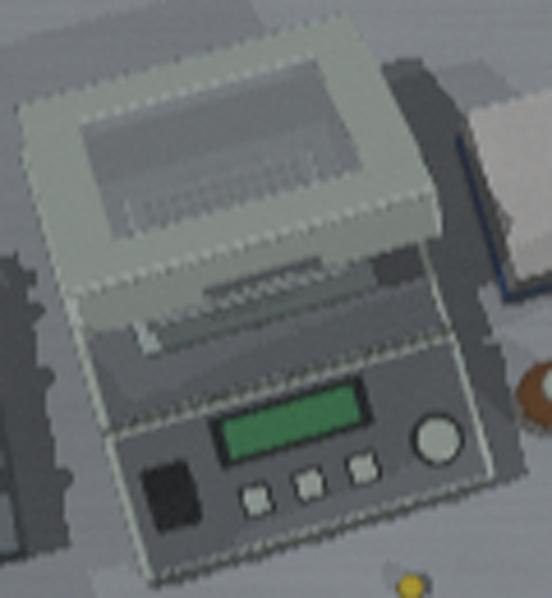

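View pics/scz.png

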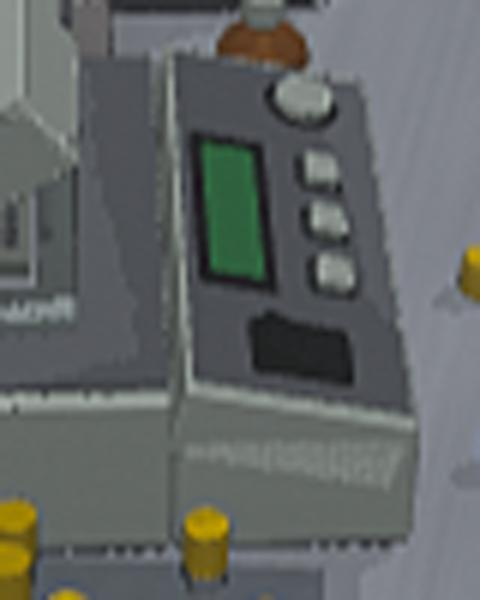

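The zooms give the panel corners and the centres of the keys and rocker. I'll fit the shaker pose using both cameras.

```bash
cat > fit.py <<'E'
from h import *
from scipy.optimize import least_squares
px={'top':lambda p:np.array(p)/4.6+[214.6,129.6],'scene':lambda p:np.array(p)/6+[249.6,174.6]}
C={'top':[(108,435),(457,340),(150,582),(493,480)],'scene':[(190,385),(172,52),(415,420),(362,80)]}
K={'top':[(172,496),(257,500),(310,485),(364,467),(437,440)],'scene':[(302,350),(335,272),(328,219),(320,170),(304,99)]}
cor=np.array([[-55,120,95],[-55,-120,95],[-150,120,72],[-150,-120,72.]])
a=.2363
def world(q,p): c,s=np.cos(q[2]),np.sin(q[2]); return np.c_[q[0]+c*p[:,0]-s*p[:,1],q[1]+s*p[:,0]+c*p[:,1],p[:,2]]
def proj(n,w):
    c=arm.camera_info(n); T=np.linalg.inv(c['extrinsics']); v=w@T[:3,:3].T+T[:3,3]
    return np.c_[v[:,0]/v[:,2]*c['fx']+c['cx'],v[:,1]/v[:,2]*c['fy']+c['cy']]
def panel(u,v,h): return np.c_[-102.5+u*np.cos(a)-h*np.sin(a),v,83.5+u*np.sin(a)+h*np.cos(a)]
def keys(k): # rocker u,v ; keys u, vmid ; start u,v
    u=np.array([k[0],k[2],k[2],k[2],k[4]]);v=np.array([k[1],k[3]+36,k[3],k[3]-36,k[5]])
    return panel(u,v,np.array([8,8,8,8,8.]))
def res(x,ns=('top','scene')):
    return np.concatenate([np.r_[(proj(n,world(x,cor))-px[n](C[n])).ravel(),(proj(n,world(x,keys(x[3:])))-px[n](K[n])).ravel()] for n in ns])
if __name__=='__main__':
    for ns in(('top',),('scene',),('top','scene')):
        r=least_squares(res,[610,100,.27,0,90,-20,20,-20,-80],args=(ns,),loss='soft_l1')
        print(ns,r.x.round(3),np.abs(r.fun).max().round(2)); print(world(r.x,keys(r.x[3:])).round(1))
    q=r.x; np.save('q.npy',q)
    d=np.load('top.npz')['d'];P=cloud('top',d).reshape(-1,3)
    c,s=np.cos(q[2]),np.sin(q[2]);D=P-[q[0],q[1],0]
    L=np.c_[c*D[:,0]+s*D[:,1],-s*D[:,0]+c*D[:,1],P[:,2]]
    m=(abs(L[:,1])<110)&(abs(L[:,1])>75)&(L[:,2]>150)&(L[:,0]>-30)&(L[:,0]<130)
    f=np.polyfit(L[m,0],L[m,2],1);print('lid slope',np.arctan(-f[0]),f,m.sum(),L[m].max(0),L[m].min(0))
    th=np.arctan(-f[0]) if f[0]<0 else np.arctan(f[0])
    for t in(th,.5,.6,.7,0):
        x,z=-187,38; e=np.array([[140+x*np.cos(t)+z*np.sin(t),0,99-x*np.sin(t)+z*np.cos(t)]]);print(round(t,3),e.round(1),world(q,e).round(1))
E
python3 fit.py
```

```text
('top',) [ 6.12673e+02  9.53360e+01  2.60000e-01  8.95000e-01  8.80790e+01
 -1.60950e+01  5.69000e-01 -1.11950e+01 -8.59530e+01] 1.56
[[490.  153.9  91.5]
 [487.3  99.8  87.5]
 [496.5  65.   87.5]
 [505.8  30.2  87.5]
 [523.4 -17.4  88.7]]
('scene',) [ 6.12883e+02  9.62810e+01  2.70000e-01  1.31300e+00  9.52730e+01
 -1.70050e+01  5.79100e+00 -1.31010e+01 -8.09500e+01] 1.99
[[488.1 160.5  91.6]
 [485.2 104.3  87.3]
 [494.8  69.6  87.3]
 [504.4  34.9  87.3]
 [521.7 -13.   88.2]]
('top', 'scene') [ 6.13058e+02  9.58610e+01  2.64000e-01  3.54000e-01  9.02700e+01
 -1.71980e+01  2.14100e+00 -1.26830e+01 -8.46100e+01] 2.02
[[489.  155.8  91.4]
 [486.2 101.   87.3]
 [495.6  66.3  87.3]
 [505.   31.5  87.3]
 [522.5 -16.3  88.3]]
lid slope 0.473702968461201 [ -0.51263314 225.18695892] 1098 [129.88004334 109.99519771 238.19914989] [ -15.12655166 -109.93288478  150.22078887]
0.474 [[ -9.1   0.  218.1]] [[604.3  93.5 218.1]]
0.5 [[ -5.9   0.  222. ]] [[607.4  94.3 222. ]]
0.6 [[  7.1   0.  236. ]] [[619.9  97.7 236. ]]
0.7 [[ 21.5   0.  248.5]] [[633.8 101.5 248.5]]
0 [[-47.   0. 137.]] [[567.7  83.6 137. ]]
```

```bash
cat > m.py <<'E'
from h import *
import sys
# usage: m.py frame x y z ; frame s=shaker coords, p=panel coords (u,v,h); several triples allowed
q=np.load('q.npy');a=.2363
Rz=R.from_euler('z',q[2]);Rt=Rz*R.from_euler('y',-a)*R.from_matrix(np.diag([-1,1,-1]))
O=np.array([q[0],q[1],0]);s=arm.read_state();Rc=R.from_quat(s['ee_rot'])
v=np.array(list(map(float,sys.argv[2:]))).reshape(-1,3)
pc=np.array([-102.5,0,83.5]);Ry=R.from_euler('y',-a)
loc=Rz.inv().apply(s['position']-O)
print('clock',s['clock'],'shaker',loc.round(1),'panel',Ry.inv().apply(loc-pc).round(1),'F',s['contact_force'].round(1) if hasattr(s['contact_force'],'round') else s['contact_force'],'w',s['gripper_width'])
for p in v:
    L=p if sys.argv[1]=='s' else pc+Ry.apply(p)
    t=Rz.apply(L)+O
    print(p,'world',t.round(1),'shift',(Rc.inv().apply(t-s['position'])/250).round(3),'turn',((Rc.inv()*Rt).as_rotvec()/np.pi).round(4))
E
python3 m.py s 25 0 290
```

```text
clock 0.9 shaker [-506.6 -547.4  231.4] panel [-358.2 -547.4  238.3] F [-0.6 -0.3  0.1] w 85.71505421435282
[ 25.   0. 290.] world [637.2 102.4 290. ] shift [-2.479  1.78  -0.235] turn [ 0.0067 -0.075   0.0562]
```

Request:
arm_command --rows '[[[-0.78,0.56,-0.24],[0,0,0]],[[-0.78,0.56,-0.24],[0,0,0]],[[-0.78,0.56,-0.24],[0,0,0]],[[-0.78,0.56,-0.24],[0,0,0]],[[-0.78,0.56,-0.24],[0,0,0]]]' --grip 0

```text
clock: 1.4
position: [384.3, -353.2, 292.1]
ee_rot: [-0.219, 0.976, -0.0, 0.0]
contact_force: [0.8, 0.3, 0.3]
gripper_width: 12.4
grasp_force: 0.0
```

Request:
arm_command --rows '[[[-0.81,0.58,0],[0,0,0]],[[-0.81,0.58,0],[0,0,0]],[[-0.81,0.58,0],[0,0,0]],[[-0.81,0.58,0],[0,0,0]],[[-0.81,0.58,0],[0,0,0]]]'

```text
clock: 1.9
position: [505.4, -135.3, 291.8]
ee_rot: [-0.219, 0.976, -0.0, 0.001]
contact_force: [0.4, -1.6, -0.4]
gripper_width: -0.0
grasp_force: 0.0
```

```bash
python3 m.py s 25 0 290
```

```text
clock 1.9 shaker [-164.4 -195.   291.8] panel [ -11.4 -195.   217. ] F [ 0.4 -1.6 -0.4] w -0.02546482048996244
[ 25.   0. 290.] world [637.2 102.4 290. ] shift [-0.884  0.634  0.008] turn [ 0.0065 -0.0747  0.0563]
```

Request:
arm_command --rows '[[[-0.88,0.63,0],[0.0065,-0.075,0.056]],[[-0.88,0.63,0],[0.0065,-0.075,0.056]],[[-0.88,0.63,0],[0.0065,-0.075,0.056]],[[-0.88,0.63,0],[0.0065,-0.075,0.056]],[[-0.88,0.63,0],[0.0065,-0.075,0.056]]]'

```text
clock: 2.4
position: [626.6, 82.9, 292.0]
ee_rot: [-0.131, 0.984, 0.016, 0.117]
contact_force: [1.0, -0.8, 0.2]
gripper_width: -0.1
grasp_force: 0.0
```

Request:
arm_command --rows '[[[0,0,0],[0,0,0]]]'

```text
clock: 2.5
position: [628.2, 85.8, 290.1]
ee_rot: [-0.134, 0.984, 0.016, 0.117]
contact_force: [0.2, -0.3, -1.1]
gripper_width: 0.1
grasp_force: 0.0
```

```bash
python3 m.py s 24 0 290 24 0 230 24 0 215 5 0 177 -20 0 138; python3 - <<'E'
from h import *
i,d=arm.get_image('top'); j,e=arm.get_image('scene')
cv2.imwrite('pics/a.png',np.vstack([cv2.resize(i[100:260,200:360],(600,600))[:300*2:2],cv2.resize(j[120:280,170:350],(600,600))[::2]]))
k=cv2.resize(i[110:260,210:335],(400,480)); l=cv2.resize(j[120:280,180:330],(400,480)); cv2.imwrite('pics/a.png',np.hstack([k,l]))
E
```

```text
clock 2.5 shaker [ 12.  -13.7 290.1] panel [159.7 -13.7 174.1] F [ 0.2 -0.3 -1.1] w 0.14860194596194087
[ 24.   0. 290.] world [636.2 102.1 290. ] shift [-0.047  0.054  0.012] turn [ 0.0005 -0.0001  0.0018]
[ 24.   0. 230.] world [636.2 102.1 230. ] shift [0.009 0.054 0.245] turn [ 0.0005 -0.0001  0.0018]
[ 24.   0. 215.] world [636.2 102.1 215. ] shift [0.023 0.054 0.304] turn [ 0.0005 -0.0001  0.0018]
[  5.   0. 177.] world [617.9  97.2 177. ] shift [0.133 0.055 0.434] turn [ 0.0005 -0.0001  0.0018]
[-20.   0. 138.] world [593.8  90.6 138. ] shift [0.266 0.055 0.562] turn [ 0.0005 -0.0001  0.0018]
```

View pics/a.png

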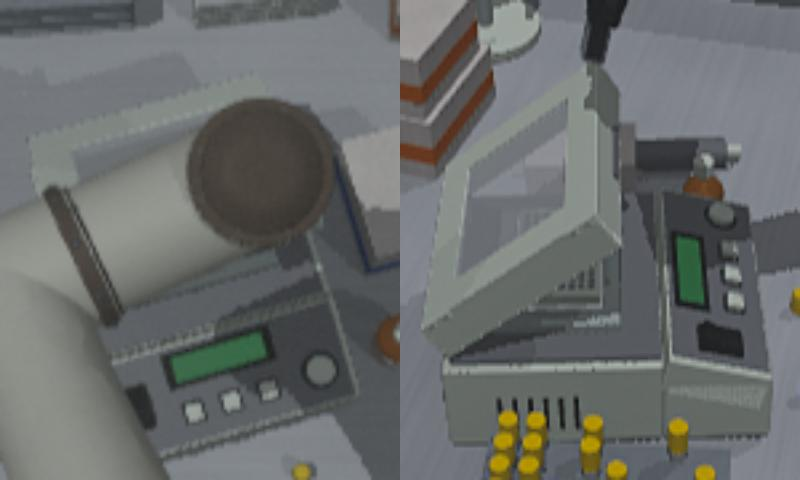

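The right half of this picture is the scene camera: the fingertips are near (598,60), above the lid, and the lid is still half open. I'll descend onto it gently.

Request:
arm_command --rows '[[[-0.07,0.05,0.05],[0,0,0]],[[-0.06,0.05,0.1],[0,0,0]],[[-0.06,0.05,0.13],[0,0,0]],[[-0.055,0.05,0.15],[0,0,0]],[[-0.05,0.05,0.165],[0,0,0]]]'

```text
clock: 3.1
position: [643.6, 97.9, 253.9]
ee_rot: [-0.131, 0.984, 0.016, 0.117]
contact_force: [-0.3, -0.3, -0.6]
gripper_width: -0.3
grasp_force: 0.0
```

```bash
python3 m.py s 34 0 240 30 0 220 20 0 195 0 0 165 -20 0 137; python3 - <<'E'
from h import *
j,e=arm.get_image('scene')
cv2.imwrite('pics/b.png',cv2.resize(j[120:250,180:310],(600,600)))
E
```

```text
clock 3.1 shaker [ 30.   -6.  253.9] panel [168.7  -6.  134.6] F [-0.3 -0.3 -0.6] w -0.2698191311216622
[ 34.   0. 240.] world [645.9 104.7 240. ] shift [-0.003  0.024  0.058] turn [ 0.0001 -0.0002 -0.0001]
[ 30.   0. 220.] world [642.  103.7 220. ] shift [0.032 0.024 0.132] turn [ 0.0001 -0.0002 -0.0001]
[ 20.   0. 195.] world [632.4 101.1 195. ] shift [0.094 0.024 0.22 ] turn [ 0.0001 -0.0002 -0.0001]
[  0.   0. 165.] world [613.1  95.9 165. ] shift [0.2   0.024 0.318] turn [ 0.0001 -0.0002 -0.0001]
[-20.   0. 137.] world [593.8  90.6 137. ] shift [0.304 0.024 0.408] turn [ 0.0001 -0.0002 -0.0001]
```

View pics/b.png

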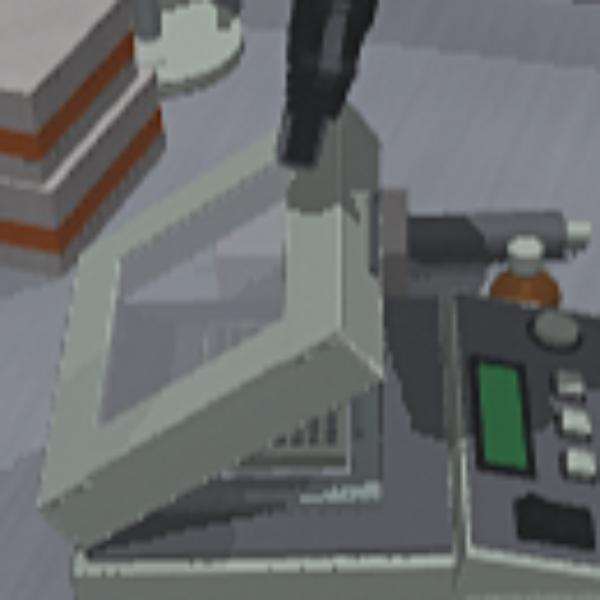

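The fingertips at (300,160) are just above the lid's front strip. I'll descend slowly.

Request:
arm_command --rows '[[[-0.003,0.012,0.02],[0,0,0]],[[0,0.024,0.04],[0,0,0]],[[0.003,0.024,0.055],[0,0,0]],[[0.006,0.024,0.07],[0,0,0]],[[0.01,0.024,0.08],[0,0,0]]]'

```text
clock: 3.65
position: [644.5, 105.4, 233.6]
ee_rot: [-0.131, 0.984, 0.016, 0.117]
contact_force: [0.4, -0.7, 0.8]
gripper_width: -0.2
grasp_force: 0.0
```

Request:
arm_command --rows '[[[0.005,0,0.01],[0,0,0]],[[0.01,0,0.02],[0,0,0]],[[0.015,0,0.03],[0,0,0]],[[0.02,0,0.04],[0,0,0]],[[0.025,0,0.05],[0,0,0]]]'

```text
clock: 4.15
position: [642.0, 104.5, 221.2]
ee_rot: [-0.131, 0.984, 0.016, 0.118]
contact_force: [-0.6, 0.2, 3.1]
gripper_width: -0.1
grasp_force: 1.2
```

Request:
arm_command --rows '[[[0.006,0,0.01],[0,0,0]],[[0.012,0,0.02],[0,0,0]],[[0.018,0,0.03],[0,0,0]],[[0.024,0,0.04],[0,0,0]],[[0.03,0,0.05],[0,0,0]]]'

```text
clock: 4.65
position: [637.2, 103.3, 206.3]
ee_rot: [-0.131, 0.984, 0.016, 0.117]
contact_force: [-0.8, 0.2, 3.3]
gripper_width: 0.2
grasp_force: 1.2
```

```bash
python3 m.py s 20 0 195 0 0 165 -20 0 137
```

```text
clock 4.65 shaker [ 25.2   0.8 206.3] panel [152.9   0.8  89.5] F [-0.8  0.2  3.3] w 0.23556218331148485
[ 20.   0. 195.] world [632.4 101.1 195. ] shift [ 0.031 -0.003  0.039] turn [ 0.0002 -0.0001  0.0001]
[  0.   0. 165.] world [613.1  95.9 165. ] shift [ 0.137 -0.003  0.137] turn [ 0.0002 -0.0001  0.0001]
[-20.   0. 137.] world [593.8  90.6 137. ] shift [ 0.241 -0.003  0.227] turn [ 0.0002 -0.0001  0.0001]
```

Request:
arm_command --rows '[[[0.009,0,0.01],[0,0,0]],[[0.018,0,0.021],[0,0,0]],[[0.027,0,0.032],[0,0,0]],[[0.036,0,0.043],[0,0,0]],[[0.045,0,0.054],[0,0,0]]]'

```text
clock: 5.15
position: [629.6, 101.2, 190.5]
ee_rot: [-0.131, 0.984, 0.016, 0.117]
contact_force: [-1.0, -0.2, 2.0]
gripper_width: 0.3
grasp_force: 1.1
```

Request:
arm_command --rows '[[[0.01,0,0.01],[0,0,0]],[[0.02,0,0.02],[0,0,0]],[[0.03,0,0.03],[0,0,0]],[[0.04,0,0.04],[0,0,0]],[[0.05,0,0.05],[0,0,0]]]'

```text
clock: 5.65
position: [620.9, 98.8, 175.5]
ee_rot: [-0.131, 0.984, 0.016, 0.117]
contact_force: [-0.1, -0.0, 1.2]
gripper_width: 0.2
grasp_force: 0.9
```

Request:
arm_command --rows '[[[0.009,0,0.01],[0,0,0]],[[0.018,0,0.02],[0,0,0]],[[0.027,0,0.03],[0,0,0]],[[0.036,0,0.04],[0,0,0]],[[0.044,0,0.049],[0,0,0]]]'

```text
clock: 6.15
position: [613.4, 97.0, 161.0]
ee_rot: [-0.131, 0.984, 0.016, 0.117]
contact_force: [0.6, 0.5, 1.0]
gripper_width: 0.0
grasp_force: 0.7
```

```bash
python3 m.py s -12 0 140 -12 0 137 -12 0 135
```

```text
clock 6.15 shaker [  0.6   1.  161. ] panel [118.4   1.   51.2] F [0.6 0.5 1. ] w 0.04310505591300956
[-12.   0. 140.] world [601.5  92.7 140. ] shift [ 0.069 -0.004  0.07 ] turn [0.0002 0.0001 0.0002]
[-12.   0. 137.] world [601.5  92.7 137. ] shift [ 0.072 -0.004  0.082] turn [0.0002 0.0001 0.0002]
[-12.   0. 135.] world [601.5  92.7 135. ] shift [ 0.074 -0.004  0.089] turn [0.0002 0.0001 0.0002]
```

Slow down over the last stretch.

Request:
arm_command --rows '[[[0.008,0,0.008],[0,0,0]],[[0.016,0,0.016],[0,0,0]],[[0.024,0,0.024],[0,0,0]],[[0.032,0,0.032],[0,0,0]],[[0.04,0,0.04],[0,0,0]]]'

```text
clock: 6.65
position: [606.1, 94.9, 149.0]
ee_rot: [-0.131, 0.984, 0.016, 0.117]
contact_force: [1.7, 0.5, 0.8]
gripper_width: -0.3
grasp_force: 0.7
```

Request:
arm_command --rows '[[[0.006,0,0.006],[0,0,0]],[[0.012,0,0.012],[0,0,0]],[[0.018,0,0.018],[0,0,0]],[[0.022,0,0.024],[0,0,0]],[[0.025,0,0.03],[0,0,0]]]'

```text
clock: 7.15
position: [601.9, 93.7, 140.3]
ee_rot: [-0.131, 0.984, 0.016, 0.117]
contact_force: [0.9, 0.0, 1.4]
gripper_width: -0.1
grasp_force: 0.7
```

Request:
arm_command --rows '[[[0.001,0,0.004],[0,0,0]],[[0.002,0,0.008],[0,0,0]],[[0.003,0,0.012],[0,0,0]]]'

```text
clock: 7.45
position: [601.9, 93.6, 138.5]
ee_rot: [-0.131, 0.984, 0.016, 0.117]
contact_force: [-6.6, 0.4, 11.6]
gripper_width: 0.2
grasp_force: 6.3
```

```bash
python3 m.py s -12 0 137
```

```text
clock 7.45 shaker [-11.4   0.8 138.5] panel [101.5   0.8  32.1] F [-6.6  0.4 11.6] w 0.23452261970915872
[-12.   0. 137.] world [601.5  92.7 137. ] shift [ 0.004 -0.003  0.005] turn [ 0.     -0.0001  0.0003]
```

The force rose to about 13 N at the shut height, so the lid is on its stop. Next I'll lift off and move above the rocker.

Request:
arm_command --rows '[[[0,0,0.003],[0,0,0]],[[0,0,-0.06],[0,0,0]],[[0.03,0,-0.2],[0,0,0]],[[0.16,0.1,-0.25],[0,0,0]],[[0.3,0.2,-0.25],[0,0,0]]]'

```text
clock: 7.95
position: [504.8, 119.5, 182.3]
ee_rot: [-0.13, 0.984, 0.017, 0.119]
contact_force: [-0.1, 1.0, -0.3]
gripper_width: -0.1
grasp_force: 0.0
```

```bash
python3 m.py p 14 90 50 14 90 20 14 90 8; python3 - <<'E'
from h import *
q=np.load('q.npy');j,e=arm.get_image('scene')
P=cloud('scene',e).reshape(-1,3);c,s=np.cos(q[2]),np.sin(q[2]);D=P-[q[0],q[1],0]
L=np.c_[c*D[:,0]+s*D[:,1],-s*D[:,0]+c*D[:,1],P[:,2]]
m=(abs(L[:,1])<108)&(abs(L[:,1])>85)&(abs(L[:,2]-137)<15)&(L[:,0]>-35)&(L[:,0]<120)
print(m.sum(),np.median(L[m,2]),np.polyfit(L[m,0],L[m,2],1))
cv2.imwrite('pics/c.png',cv2.resize(j[130:275,180:330],(620,600)))
E
```

```text
clock 7.95 shaker [-98.4  51.1 182.3] panel [27.2 51.1 95.1] F [-0.1  1.  -0.3] w -0.05060807461879392
[14. 90. 50.] world [492.4 156.4 135.4] shift [0.054 0.155 0.181] turn [ 0.0004  0.0012 -0.0006]
[14. 90. 20.] world [499.2 158.3 106.2] shift [0.054 0.155 0.301] turn [ 0.0004  0.0012 -0.0006]
[14. 90.  8.] world [501.9 159.   94.6] shift [0.054 0.155 0.349] turn [ 0.0004  0.0012 -0.0006]
660 136.49366334174567 [1.43685752e-03 1.36396558e+02]
```

View pics/c.png

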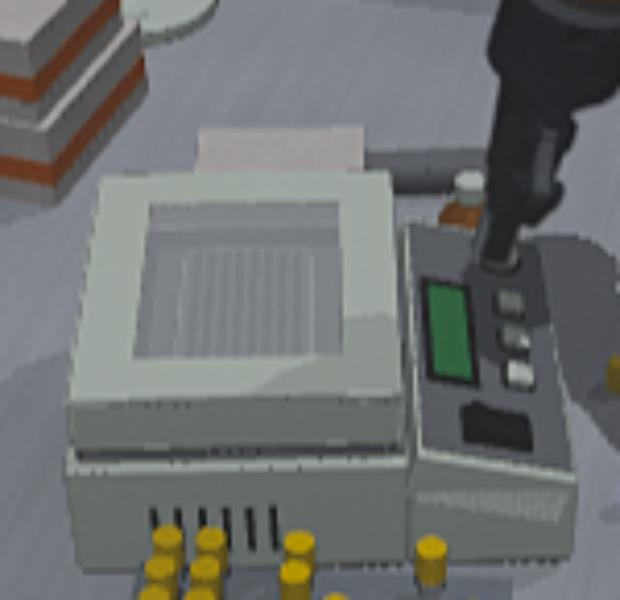

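The lid is flat at 136.5 mm, so it is shut. In the picture the rocker is at (497,425) and the keys at (510,302), (515,336) and (519,375). I'll move to 20 mm above the rocker's rear.

Request:
arm_command --rows '[[[0.054,0.1,0.05],[0,0,0]],[[0.054,0.155,0.15],[0,0.001,0]],[[0.054,0.155,0.25],[0,0.001,0]],[[0.054,0.155,0.3],[0,0.001,0]],[[0.054,0.155,0.3],[0,0.001,0]]]'

```text
clock: 8.5
position: [497.1, 156.6, 102.0]
ee_rot: [-0.131, 0.985, 0.014, 0.112]
contact_force: [0.5, -0.3, 0.2]
gripper_width: -0.2
grasp_force: 0.0
```

```bash
python3 m.py p 14 90 20 14 90 12 14 90 8; python3 - <<'E'
from h import *
j,e=arm.get_image('scene');i,d=arm.get_image('top')
cv2.imwrite('pics/d.png',np.hstack([cv2.resize(j[185:265,265:335],(480,540),interpolation=2),cv2.resize(i[200:260,230:265],(315,540),interpolation=2)]))
E
```

```text
clock 8.5 shaker [-96.1  88.9 102. ] panel [10.6 88.9 16.5] F [ 0.5 -0.3  0.2] w -0.19232616530880295
[14. 90. 20.] world [499.2 158.3 106.2] shift [-0.014  0.004 -0.014] turn [-0.0005 -0.0029  0.0002]
[14. 90. 12.] world [501.  158.8  98.4] shift [-0.014  0.004  0.018] turn [-0.0005 -0.0029  0.0002]
[14. 90.  8.] world [501.9 159.   94.6] shift [-0.014  0.004  0.034] turn [-0.0005 -0.0029  0.0002]
```

View pics/d.png

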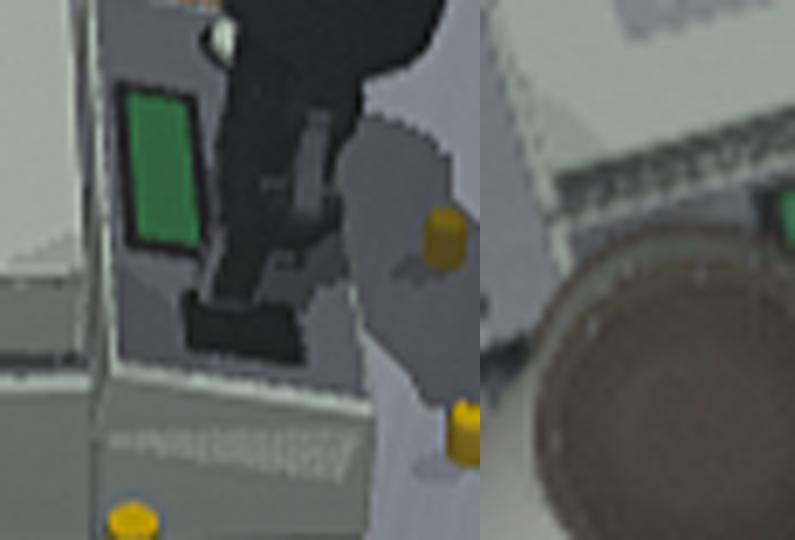

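```bash
python3 - <<'E'
from fit import *
q=np.load('q.npy');s=arm.read_state()
f=lambda w:((proj('scene',w)-[265,185])*[480/70,540/80]).round()
print('tcp',f(s['position'][None]))
for u,h in((17,12.5),(0,8),(-17,8),(14,8),(10.6,16.5)): print(u,h,f(world(q,panel(np.array([u+.35]),np.array([90.]),np.array([h])))))
E
```

```text
tcp [[214. 287.]]
17 12.5 [[197. 298.]]
0 8 [[239. 315.]]
-17 8 [[285. 322.]]
14 8 [[202. 309.]]
10.6 16.5 [[217. 293.]]
```

The tip at (236,290) looks less far toward the rear of the rocker than I computed, so I'll aim further up the slope, at u=18, and press slowly.

Request:
arm_command --rows '[[[-0.03,0.008,0],[0,-0.003,0]],[[-0.03,0.008,0.008],[0,-0.003,0]],[[-0.03,0.008,0.016],[0,-0.003,0]],[[-0.03,0.008,0.024],[0,-0.003,0]],[[-0.03,0.008,0.03],[0,-0.003,0]]]'

```text
clock: 9.1
position: [507.1, 162.1, 99.2]
ee_rot: [-0.131, 0.984, 0.016, 0.12]
contact_force: [1.4, 0.5, 1.9]
gripper_width: -0.1
grasp_force: 0.7
```

```bash
python3 m.py p 18 92 8 18 92 6
```

```text
clock 9.1 shaker [-85.   91.6  99.2] panel [20.7 91.6 11.2] F [1.4 0.5 1.9] w -0.08330080855992811
[18. 92.  8.] world [505.2 162.   95.5] shift [0.011 0.002 0.013] turn [0.0003 0.0023 0.0002]
[18. 92.  6.] world [505.6 162.1  93.5] shift [0.011 0.002 0.021] turn [0.0003 0.0023 0.0002]
```

Contact at about 2 N, so the rocker is being pressed. I'll continue.

Request:
arm_command --rows '[[[0.008,0,0.006],[0,0.001,0]],[[0.008,0,0.012],[0,0.001,0]],[[0.008,0,0.016],[0,0.001,0]]]'

```text
clock: 9.4
position: [505.9, 161.8, 95.4]
ee_rot: [-0.131, 0.984, 0.016, 0.119]
contact_force: [-7.9, -0.6, 15.0]
gripper_width: 0.1
grasp_force: 8.3
```

Request:
arm_command --rows '[[[0,0,0.004],[0,0,0]],[[0,0,0.008],[0,0,0]]]'

```text
clock: 9.6
position: [506.1, 161.8, 95.1]
ee_rot: [-0.131, 0.984, 0.016, 0.119]
contact_force: [-16.8, -0.8, 29.8]
gripper_width: -0.2
grasp_force: 16.3
```

```bash
python3 m.py p 18 92 8
```

```text
clock 9.6 shaker [-86.   91.6  95.1] panel [18.8 91.6  7.4] F [-16.8  -0.8  29.8] w -0.17435504068496716
[18. 92.  8.] world [505.2 162.   95.5] shift [ 0.003  0.002 -0.002] turn [-0.      0.0014  0.0003]
```

It hit a firm stop at h≈7.5 mm, which matches the fully-on facet height. Next I'll lift off and move above the middle key.

Request:
arm_command --rows '[[[0,0,-0.05],[0,0,0]],[[0.02,-0.06,-0.14],[0,0,0]],[[0.06,-0.24,-0.14],[0,0,0]],[[0.07,-0.415,-0.14],[0,0,0]],[[0.07,-0.415,-0.1],[0,0,0]]]'

```text
clock: 10.1
position: [511.7, 52.3, 113.4]
ee_rot: [-0.128, 0.984, 0.016, 0.119]
contact_force: [1.4, 0.7, -0.2]
gripper_width: 0.4
grasp_force: 0.0
```

Request:
arm_command --rows '[[[0,0,0],[0,0,0]],[[0,0,0],[0,0,0]]]'

```text
clock: 10.3
position: [510.9, 55.9, 112.2]
ee_rot: [-0.131, 0.984, 0.016, 0.118]
contact_force: [0.5, 0.3, -0.2]
gripper_width: -0.2
grasp_force: 0.0
```

```bash
python3 m.py p 1 -12 20 1 -12 9 1 -12 4; python3 - <<'E'
from h import *
j,e=arm.get_image('scene');i,d=arm.get_image('top')
cv2.imwrite('pics/e.png',np.hstack([cv2.resize(j[185:265,265:335],(480,540),interpolation=2),cv2.resize(i[200:260,230:265],(315,540),interpolation=2)]))
E
```

```text
clock 10.3 shaker [-109.   -11.9  112.2] panel [  0.4 -11.9  29.5] F [ 0.5  0.3 -0.2] w -0.20791035794252674
[  1. -12.  20.] world [513.7  56.5 103.2] shift [-0.002 -0.     0.038] turn [0.0001 0.0005 0.0003]
[  1. -12.   9.] world [516.2  57.2  92.5] shift [-0.002 -0.     0.082] turn [0.0001 0.0005 0.0003]
[  1. -12.   4.] world [517.3  57.5  87.6] shift [-0.002 -0.     0.102] turn [0.0001 0.0005 0.0003]
```

View pics/e.png

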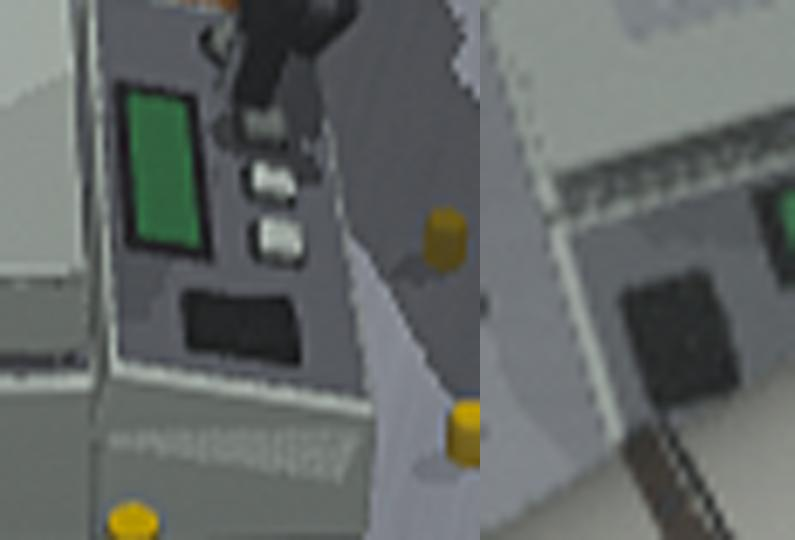

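I misread the fit: the middle key is at u≈-17, v≈2 and the start key at u≈-12.7, v≈-84.6. The picture agrees, with the fingertips at (255,105) still short of the middle key at (270,180). I'll move there.

```bash
python3 m.py p -17 2 15; python3 - <<'E'
from fit import *
q=np.load('q.npy');s=arm.read_state()
f=lambda w:((proj('scene',w)-[265,185])*[480/70,540/80]).round()
print('tcp',f(s['position'][None]))
R_=R.from_quat(s['ee_rot']); print('corners',f(s['position']+R_.apply([[11,0,0],[-11,0,0],[0,14,0],[0,-14,0]])))
print('keys',f(world(q,keys(q[3:]))))
for c in('top','scene'):
  for n in('preset_middle_top','start_top'):
    r=least_squares(res,q,args=((c,),),loss='soft_l1').x
print('top-only',least_squares(res,q,args=(('top',),),loss='soft_l1').x.round(2))
E
```

```text
clock 10.4 shaker [-108.6  -11.3  112.7] panel [  0.9 -11.3  29.8] F [1.  0.8 0.4] w 0.08013162428929427
[-17.   2.  15.] world [494.3  65.8  94.1] shift [0.072 0.053 0.059] turn [0.0003 0.0008 0.0007]
tcp [[235.  98.]]
corners [[263. 103.]
 [207.  93.]
 [238. 120.]
 [233.  76.]]
keys [[239. 315.]
 [276. 231.]
 [268. 171.]
 [261. 114.]
 [241.  36.]]
top-only [ 6.1267e+02  9.5340e+01  2.6000e-01  8.9000e-01  8.8080e+01 -1.6100e+01
  5.7000e-01 -1.1190e+01 -8.5950e+01]
```

Request:
arm_command --rows '[[[0.064,0.05,0],[0,0,0]],[[0.064,0.05,0.03],[0,0,0]],[[0.064,0.05,0.06],[0,0,0]],[[0.064,0.05,0.06],[0,0,0]]]'

```text
clock: 10.8
position: [496.6, 64.9, 93.4]
ee_rot: [-0.132, 0.984, 0.016, 0.118]
contact_force: [1.1, 0.1, -0.4]
gripper_width: -0.1
grasp_force: 0.0
```

```bash
python3 m.py p -15 1.5 8 -15 1.5 3; python3 - <<'E'
from h import *
j,e=arm.get_image('scene')
cv2.imwrite('pics/f.png',cv2.resize(j[185:235,275:325],(600,600),interpolation=2))
E
```

```text
clock 10.8 shaker [-120.5    0.6   93.4] panel [-15.2   0.6  13.8] F [ 1.1  0.1 -0.4] w -0.12755342569598568
[-15.    1.5   8. ] world [497.8  66.2  87.8] shift [-0.001  0.004  0.023] turn [0.0001 0.0004 0.0005]
[-15.    1.5   3. ] world [499.   66.5  82.9] shift [-0.001  0.004  0.043] turn [0.0001 0.0004 0.0005]
```

View pics/f.png

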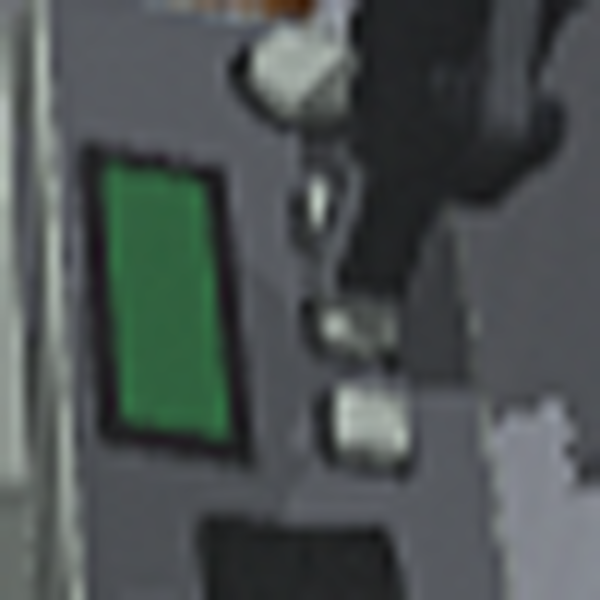

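The tip's lower end, at columns 340-410 and row 295, sits a little right of and above the middle key at (357,320). I'll compare the two in the same camera's depth data.

```bash
python3 - <<'E'
from fit import *
q=np.load('q.npy');s=arm.read_state()
f=lambda w:((proj('scene',w)-[275,185])*12).round()
print('tcp',f(s['position'][None]),'keys',f(world(q,keys(q[3:]))).tolist())
j,e=arm.get_image('scene');P=cloud('scene',e)
Rz=R.from_euler('z',q[2]);Ry=R.from_euler('y',-a)
L=Ry.inv().apply(Rz.inv().apply(P.reshape(-1,3)-[q[0],q[1],0])-[-102.5,0,83.5]).reshape(420,560,3)
g=j.sum(2)
for r in range(200,224):
    print(r,[(c,int(g[r,c]),*L[r,c].round().astype(int).tolist()) for c in range(300,311,2)])
E
```

```text
tcp [[346. 276.]] keys [[299.0, 560.0], [362.0, 411.0], [350.0, 305.0], [338.0, 203.0], [302.0, 64.0]]
200 [(300, 267, -11, -48, 2), (302, 219, -18, -56, -2), (304, 236, -6, 8, 44), (306, 103, -4, 34, 65), (308, 101, -6, 41, 71), (310, 110, -14, 31, 65)]
201 [(300, 221, -10, -40, 5), (302, 200, -4, -1, 34), (304, 279, -7, 9, 43), (306, 95, -10, 15, 48), (308, 114, -10, 31, 61), (310, 103, -14, 33, 63)]
202 [(300, 187, -10, -37, 3), (302, 168, -5, 1, 32), (304, 258, -8, 9, 39), (306, 102, -12, 12, 43), (308, 106, -18, 9, 41), (310, 95, -21, 15, 47)]
203 [(300, 170, -10, -34, 2), (302, 201, -5, 2, 30), (304, 188, -10, 5, 33), (306, 111, -11, 17, 43), (308, 109, -16, 18, 45), (310, 100, -20, 19, 47)]
204 [(300, 164, -10, -30, 2), (302, 213, -5, 6, 30), (304, 126, -9, 8, 33), (306, 104, -13, 12, 37), (308, 105, -17, 16, 41), (310, 141, -22, 17, 42)]
205 [(300, 153, -10, -27, 1), (302, 266, -5, 10, 30), (304, 102, -8, 15, 35), (306, 108, -14, 13, 34), (308, 103, -18, 15, 37), (310, 183, -25, 10, 34)]
206 [(300, 213, -10, -26, -1), (302, 273, -6, 8, 25), (304, 106, -9, 16, 32), (306, 107, 
[... 1891 characters left out ...]
 33, 3), (304, 494, -14, 37, 7), (306, 487, -20, 34, 6), (308, 403, -26, 31, 5), (310, 270, -33, 24, 0)]
220 [(300, 295, -6, 34, -1), (302, 165, -10, 36, 3), (304, 516, -14, 41, 7), (306, 494, -19, 41, 9), (308, 463, -25, 39, 8), (310, 266, -33, 28, 0)]
221 [(300, 294, -6, 39, 0), (302, 131, -10, 40, 2), (304, 447, -14, 45, 7), (306, 445, -19, 44, 8), (308, 526, -24, 44, 8), (310, 266, -33, 30, -1)]
222 [(300, 272, -5, 42, 0), (302, 101, -10, 44, 2), (304, 271, -15, 45, 4), (306, 338, -20, 44, 4), (308, 384, -24, 46, 7), (310, 269, -33, 33, -2)]
223 [(300, 242, -4, 49, 2), (302, 143, -11, 45, 0), (304, 202, -15, 47, 2), (306, 232, -20, 46, 3), (308, 157, -25, 46, 4), (310, 276, -33, 36, -3)]
```

In one frame, the depth data puts the tip at about (-15.5, 1) and the middle key at about (-19, 3). I'll shift slightly and press.

Request:
arm_command --rows '[[[0.008,0.006,0.008],[0,0,0]],[[0.008,0.006,0.018],[0,0,0]],[[0.008,0.006,0.026],[0,0,0]],[[0.008,0.006,0.034],[0,0,0]],[[0.008,0.006,0.039],[0,0,0]]]'

```text
clock: 11.4
position: [496.5, 66.1, 84.4]
ee_rot: [-0.131, 0.984, 0.016, 0.118]
contact_force: [-0.9, -0.3, 2.6]
gripper_width: 0.0
grasp_force: 1.5
```

```bash
python3 m.py p -17 2 4
```

```text
clock 11.4 shaker [-120.2    1.8   84.4] panel [-17.    1.8   5.1] F [-0.9 -0.3  2.6] w 0.03373573835240238
[-17.   2.   4.] world [496.7  66.4  83.4] shift [-0.     0.001  0.004] turn [0.0002 0.001  0.0001]
```

Request:
arm_command --rows '[[[0,0,0.004],[0,0,0]],[[0,0,0.008],[0,0,0]],[[0,0,0.012],[0,0,0]]]'

```text
clock: 11.7
position: [497.0, 66.2, 82.6]
ee_rot: [-0.131, 0.984, 0.016, 0.118]
contact_force: [-11.5, 0.3, 21.0]
gripper_width: -0.3
grasp_force: 11.3
```

```bash
python3 m.py p -17 2 4
```

```text
clock 11.7 shaker [-119.8    1.7   82.6] panel [-17.    1.7   3.2] F [-11.5   0.3  21. ] w -0.3292383901563424
[-17.   2.   4.] world [496.7  66.4  83.4] shift [-0.     0.001 -0.003] turn [0.0001 0.001  0.0002]
```

The middle key is fully in: about 24 N against a firm stop. I'll release it and move above the start key.

Request:
arm_command --rows '[[[0,0,-0.05],[0,0,0]],[[0,0,-0.12],[0,0,0]],[[-0.01,-0.15,-0.12],[0,0,0]],[[-0.014,-0.3,-0.12],[0,0,0]],[[-0.014,-0.345,-0.1],[0,0,0]]]'

```text
clock: 12.2
position: [518.8, -19.2, 107.4]
ee_rot: [-0.13, 0.984, 0.016, 0.12]
contact_force: [-0.8, -0.6, 0.4]
gripper_width: 0.1
grasp_force: 0.0
```

Request:
arm_command --rows '[[[0,0,0],[0,0,0]],[[0,0,0],[0,0,0]]]'

```text
clock: 12.4
position: [517.1, -17.7, 106.3]
ee_rot: [-0.131, 0.984, 0.016, 0.118]
contact_force: [0.9, -0.8, 0.7]
gripper_width: -0.1
grasp_force: 0.0
```

```bash
python3 m.py p -13.5 -84.5 10 -13.5 -84.5 5
```

```text
clock 12.4 shaker [-122.3  -84.5  106.3] panel [-13.9 -84.5  26.8] F [ 0.9 -0.8  0.7] w -0.14860122353399025
[-13.5 -84.5  10. ] world [521.3 -16.5  90.1] shift [-0.002  0.     0.067] turn [ 0.0001  0.0008 -0.    ]
[-13.5 -84.5   5. ] world [522.4 -16.2  85.2] shift [-0.002  0.     0.087] turn [ 0.0001  0.0008 -0.    ]
```

Request:
arm_command --rows '[[[0,0,0.03],[0,0,0]],[[0,0,0.06],[0,0,0]],[[0,0,0.07],[0,0,0]],[[0,0,0.08],[0,0,0]],[[0,0,0.088],[0,0,0]]]'

```text
clock: 12.9
position: [522.1, -15.9, 85.0]
ee_rot: [-0.131, 0.984, 0.016, 0.118]
contact_force: [-2.4, 1.2, 2.8]
gripper_width: -0.0
grasp_force: 1.6
```

Request:
arm_command --rows '[[[0,0,0.004],[0,0,0]],[[0,0,0.008],[0,0,0]],[[0,0,0.012],[0,0,0]]]'

```text
clock: 13.2
position: [522.6, -15.9, 83.4]
ee_rot: [-0.131, 0.984, 0.016, 0.118]
contact_force: [-10.5, 2.0, 18.0]
gripper_width: 0.3
grasp_force: 9.8
```

```bash
python3 m.py p -13.5 -84.5 4
```

```text
clock 13.2 shaker [-116.5  -84.3   83.4] panel [-13.7 -84.3   3.2] F [-10.5   2.   18. ] w 0.3367146258148888
[-13.5 -84.5   4. ] world [522.6 -16.2  84.2] shift [-0.001 -0.001 -0.003] turn [0.0002 0.0009 0.0003]
```

The start key is fully in. I'll release it, move clear, and check the lid and rocker.

Request:
arm_command --rows '[[[0,0,-0.05],[0,0,0]],[[0,0,-0.2],[0,0,0]],[[0,0,-0.4],[0,0,0]],[[0,-0.1,-0.6],[0,0,0]],[[0,-0.2,-0.7],[0,0,0]]]'

```text
clock: 13.7
position: [496.7, -75.3, 256.5]
ee_rot: [-0.133, 0.984, 0.016, 0.121]
contact_force: [2.2, -0.6, -0.6]
gripper_width: 0.2
grasp_force: 0.0
```

Request:
arm_command --rows '[[[0,-0.2,0],[0,0,0]],[[0,-0.4,0],[0,0,0]],[[0,-0.6,0],[0,0,0]],[[0,-0.7,0],[0,0,0]],[[0,-0.7,0],[0,0,0]]]'

```text
clock: 14.2
position: [542.6, -247.5, 251.3]
ee_rot: [-0.129, 0.984, 0.016, 0.118]
contact_force: [0.2, 0.5, 0.4]
gripper_width: 0.0
grasp_force: 0.0
```

Request:
arm_command --rows '[[[0,0,0],[0,0,0]],[[0,0,0],[0,0,0]],[[0,0,0],[0,0,0]]]'

```text
clock: 14.5
position: [541.9, -243.0, 252.6]
ee_rot: [-0.132, 0.984, 0.016, 0.119]
contact_force: [0.6, -0.0, -0.0]
gripper_width: -0.2
grasp_force: 0.0
```

```bash
python3 - <<'E'
from fit import *
q=np.load('q.npy');S={n:arm.get_image(n) for n in('scene','top')}
Rz=R.from_euler('z',q[2]);Ry=R.from_euler('y',-a)
for n,(j,e) in S.items():
    L=Rz.inv().apply(cloud(n,e).reshape(-1,3)-[q[0],q[1],0])
    m=(abs(L[:,1])<108)&(abs(L[:,1])>85)&(abs(L[:,2]-137)<15)&(L[:,0]>-35)&(L[:,0]<120)
    print(n,'lid',m.sum(),np.median(L[m,2]),np.polyfit(L[m,0],L[m,2],1))
    p=Ry.inv().apply(L-[-102.5,0,83.5])
    for k,e0 in(('now',p),('before',Ry.inv().apply(Rz.inv().apply(cloud(n,np.load(n+'.npz')['d']).reshape(-1,3)-[q[0],q[1],0])-[-102.5,0,83.5]))):
        for lo,hi in((5,15),(-15,-5)):
            m=(abs(e0[:,1]-91)<8)&(e0[:,0]>lo)&(e0[:,0]<hi)&(e0[:,2]>3); print(k,'rocker h u',lo,hi,m.sum(),np.median(e0[m,2]).round(1))
print(arm.read_state()['contact_force'],arm.read_state()['position'])
E
```

```text
scene lid 663 136.52817266120837 [6.71410447e-04 1.36477036e+02]
now rocker h u 5 15 18 7.4
now rocker h u -15 -5 22 10.0
before rocker h u 5 15 18 10.1
before rocker h u -15 -5 16 7.3
top lid 808 135.1936736934323 [-3.73921780e-04  1.35207597e+02]
now rocker h u 5 15 16 5.7
now rocker h u -15 -5 19 8.2
before rocker h u 5 15 18 9.8
before rocker h u -15 -5 14 6.2
[0.80043613 0.35511735 0.74171887] [ 541.97521281 -243.10382087  252.6855175 ]
```

The rocker has flipped on, the lid is shut and the hand is clear, so I'll hand it in.

```bash
python3 -c "
from bench import arm
print(arm.job_done())"
```

```text
the job is handed in; nothing more can be done
None
```

I shut the lid, switched the rocker on, pressed the middle preset key and then the start key fully in and let each go, moved the hand clear, and handed the job in at about 14.6 s; no verdict came back.

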